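# Slide a connecting rod out from under the lip of its fixture and lay it on the rest

### The arm

A 6-joint arm with a two-finger parallel gripper is mounted at the origin on the work surface; the furniture and walls round the work are solid. World frame = base frame: x ahead of the robot, y to its left, z up, the work surface at z = 0. Lengths are in m, angles in degrees, forces in N, time in s.
With the tool pointing down it reaches from about 0.3 to 0.85 m from the base axis. Payload 4.2 kg.
Tool frame: the origin (TCP) lies on the front face of the gripper's body, between the roots of the fingers; the fingertips stand 78 mm ahead of it and the grasp point (between the pads) lies 60 mm ahead of it (grip_point_offset is the distance from the TCP to the grasp point, in m); x points along the fingers, z is the direction in which the jaws open and shut, and the axes are right-handed (so a half turn about x gives the same grasp; the last joint's range is limited). The gripper opens to 91 mm and grips with 3 to 60 N. Pads are 32 mm wide; open, the fingers measure 118 mm over their backs; the gripper's body (76 mm by 178 mm) begins 60 mm behind the grasp point.
Start: joints at [64.916, 18.312, 89.639, -0, 72.044, -1.146], TCP at [0.233, 0.526, 0.292] pointing down, gripper open.
Joint ranges: [-177.97, 177.97], [-48.28, 115.42], [12.27, 149.76], [-77.06, 257.06], [2.81, 150.46], [-146.56, 146.56]. Speed limits (degrees/s): [147.25, 147.25, 180, 180, 180, 180].

### API

Orientations are given as a 3x3 rotation matrix whose columns are the frame's x, y, z axes.
In Python, from cell import * gives the robot as it stands.
- The arm moves only by the tool step_arm, never from a script. Its arguments are lists of equal length, an entry for each row: "translation": the shift along the world's x, y, z in mm, a list of three; "rotation": the turn, a rotation vector about the world's x, y, z in degrees, a list of three; "jaw": the finger opening in mm, from 0 to 91.2. In form: {"translation": [[dx, dy, dz], ...], "rotation": [[wx, wy, wz], ...], "jaw": [jaw, ...]}. A call has 1 to 8 rows; each row shifts and turns the commanded pose from where the row before left it; what a row does not reach is not made up. A row lasts 1/12 s, in which the tool goes at most 41.7 mm and 7.16 degrees, less where a joint would pass 70% of its speed; a pose out of reach is approached as far as the arm can. A call with a gripper value outside its range is refused whole. The fingers move at their own pace and stop on an object; "force" is the grip in N (left out, the last holds). Time passes only in rows, so rows that do not move let the fingers close. It gives the time, the measured TCP pose, the force and the opening at its end, in the units of the state.
- read_state(): the state, without advancing time (a new reading comes with each control period).
- camera(name): name is "side" or "top"; returns a dict with "frame" (420x560x3 uint8, blue, green, red), "fx", "fy", "cx", "cy" (pixels), "distortion" ([k1, k2, p1, p2, k3] as OpenCV has them; the pictures are not rectified), "rvec" (rotation vector, rad) and "tvec" (3), from world to camera coordinates, as OpenCV has them. Camera axes: x right, y down, z forward; pixel columns grow to the right and rows downward; lengths in m; the calibration is good to about 2 mm. A picture is of the moment at which its call begins. There is no depth.
- finish_job(): hands the job in, once; it reports no verdict.
The state is a dict: "clock": time; "joints": joint angles; "joint_vel": joint speeds; "joint_efforts": joint torques, N m; "tool_pos": TCP position; "eef_rot": TCP orientation; "force": force on the tool from outside, world axes, zero at the start; "ft_torque": the same for the moment, N m; "gripper_width": finger opening in m.
Only numpy, scipy, OpenCV 4.12 (cv2) and the standard library are available. Lean on these libraries where they do the work, as an engineer would, in place of code of your own. Each camera call takes 0.05 s, during which the arm holds its last target.

### The job

Take the connecting rod out of the metal fixture: its big end is held under the overhanging lip, so slide the rod along its bed, without lifting it, until the big end is out from under the lip, and only then lift it. Lay it flat, and let go of it, on the wooden rest, squarely across both bars (either way round) with one end on each bar and its middle near the middle of the rest. Leave the other, identical rod that lies on the bench where it is.

Things in the scene. Friction and masses are not known exactly. Their poses are not given: they have to be found in the camera images.
- rod_mid (a point): Metal connecting rod in the fixture, 156 long, 18 high, 0.14 kg. Big ring end 52 wide (26 to 78 from the middle), small ring end 30 wide (48 to 78); between them a shank 24 wide and 12 thick (6 below to 6 above this point), to be gripped across. Point: middle of length, width and height (9 above the underside). y axis: along the rod to the big end; x: across the shank; z up. All in mm.
- fixture: Grey metal fixture fixed to the bench, base 190x90x8. Origin: middle of its underside; x along the bed, from open front to lip. Rod lies along x, big end at +x, on a rail (y -8..8, top z 26, x -84..82; beside it room for fingers down to z 8). Lip: x 45..92, y -40..40, z 49..57, on cheeks with inner faces y -30, 30. Rod's middle starts at x -4..0; the rod clears the lip below x -33. All in mm.
- rest: Pale wooden rest fixed to the bench: board 180x130x10 with two crosswise bars, each 30 wide (along x), 130 long (along y), centred at x -56 and +56, flat tops at z 35; the 82 gap between them is open down to z 10. Origin: middle of its underside. x axis: from bar to bar, the way the rod is to lie (either way round); z up. All in mm.
- spare_rod_mid (a point): The other, identical connecting rod, loose and flat on the bench, not in the fixture, to be left alone. Point and axes as for rod_mid.

How it is judged:
By the outcome, as a careful person would: the job done as asked, in the order asked, and still so for the second after the job is handed in, with the robot touching nothing.
It also fails if it takes over 40 s, if anything falls off the work surface, if the arm or the gripper's body presses on something with over 40 N, if the wrist force passes 120 N, or if a joint passes its speed limit or range.

## Working session

There is one attempt and no reset: what is moved stays moved. The work goes in short steps, Python scripts to look and compute and a tool call to move; the robot and the scene stay as the last step left them, time stands still between calls to the robot, and variables do not carry over. Pictures are saved under pics/ and viewed, and the job is handed in when it is done.

Besides the shell and the picture viewer there is one more tool, called after ">>>" as a command line: name --argument value ..., lists and objects as JSON in quotes. step_arm: Moves the arm, as the interface text tells. Its arguments: {"type":"object","properties":{"translation":{"type":"array"},"rotation":{"type":"array"},"jaw":{"type":"array"},"force":{"type":"number"}},"required":["translation","rotation","jaw"]}

```bash
mkdir -p pics
python3 - <<'E'
from cell import *
import cv2,pickle
s=read_state();print({k:s[k] for k in s})
for n in("side","top"):
    c=camera(n);cv2.imwrite(f"pics/{n}0.png",c["frame"]);pickle.dump(c,open(f"{n}0.pkl","wb"))
    print(n,c["fx"],c["distortion"],c["rvec"],c["tvec"])
E
```

```text
{'clock': 0.0, 'joints': array([ 6.49160428e+01,  1.83527940e+01,  8.97073610e+01, -5.23358865e-04,
        7.20422254e+01, -1.14593259e+00]), 'joint_vel': array([ 0.11381127,  0.08558013, -0.0916066 ,  0.00879553, -0.08388886,
        0.09166626]), 'joint_efforts': array([-1.53909859e-03, -4.12456298e+01, -2.31971580e+01,  7.25950976e-02,
        4.58568195e-02, -1.57621894e-04]), 'tool_pos': array([0.23315249, 0.5252111 , 0.29140212]), 'eef_rot': array([[-7.49668328e-04, -9.13986015e-01,  4.05744996e-01],
       [-1.62203407e-03,  4.05745688e-01,  9.13984576e-01],
       [-9.99998404e-01,  2.70530807e-05, -1.78669115e-03]]), 'force': array([ 0.15560585, -0.33428775, -0.05673303]), 'ft_torque': array([-0.02282952,  0.00219173, -0.01895477]), 'gripper_width': 0.09120249314741498}
side 411.2998846749803 [-0.08108015  0.          0.          0.          0.        ] [ 0.2125683  -2.76414294  1.35821798] [0.51523043 0.12251534 0.81004471]
top 422.1632750114915 [-0.03160238  0.          0.          0.          0.        ] [ 2.14743112 -2.16786778  0.06347673] [-0.01542669  0.53071884  0.86473775]
```

View pics/side0.png

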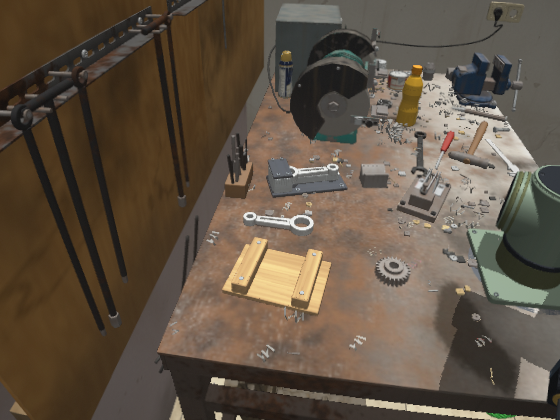

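View pics/top0.png

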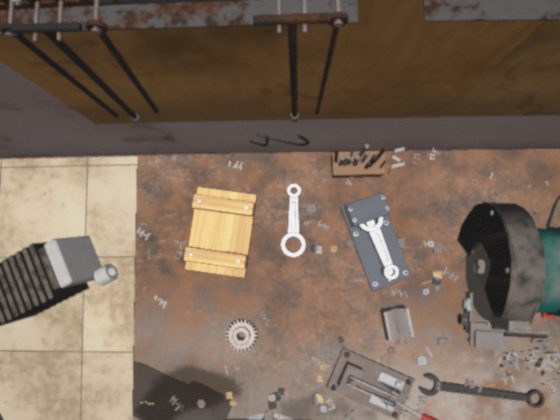

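The side view shows the fixture near (305,177), the spare rod near (280,222) and the rest near (278,277). In the top view they are near (376,242), (293,220) and (221,232). I'll enlarge both.

```bash
cat > h.py <<'E'
import cv2,numpy as np,pickle
def ld(n): return pickle.load(open(n+".pkl","rb"))
def K(c): return np.array([[c["fx"],0,c["cx"]],[0,c["fy"],c["cy"]],[0,0,1.]])
def ray(c,uv):
    p=cv2.undistortPoints(np.array(uv,float).reshape(-1,1,2),K(c),np.array(c["distortion"])).reshape(-1,2)
    R=cv2.Rodrigues(np.array(c["rvec"],float))[0];t=np.array(c["tvec"],float)
    return -R.T@t, np.c_[p,np.ones(len(p))]@R
def atz(c,uv,z):
    o,d=ray(c,uv); return o+d*((z-o[2])/d[:,2])[:,None]
def tri(c1,a,c2,b):
    out=[]
    for p,q in zip(a,b):
        o1,d1=ray(c1,[p]);o2,d2=ray(c2,[q]);d1=d1[0];d2=d2[0]
        s=np.linalg.lstsq(np.c_[d1,-d2],o2-o1,rcond=None)[0]
        P=o1+s[0]*d1;Q=o2+s[1]*d2;out.append(np.r_[(P+Q)/2,np.linalg.norm(P-Q)])
    return np.array(out)
def proj(c,P): return cv2.projectPoints(np.array(P,float).reshape(-1,1,3),np.array(c["rvec"],float),np.array(c["tvec"],float),K(c),np.array(c["distortion"]))[0].reshape(-1,2)
def crop(f,x,y,w,h,s,name):
    cv2.imwrite(name,cv2.resize(f[y:y+h,x:x+w],None,fx=s,fy=s,interpolation=cv2.INTER_CUBIC))
E
python3 - <<'E'
from h import *
s=ld("side0");t=ld("top0")
crop(s["frame"],255,145,100,60,8,"pics/s_fix.png")
crop(t["frame"],335,185,90,110,5,"pics/t_fix.png")
crop(s["frame"],215,225,125,90,6,"pics/s_rest.png")
crop(t["frame"],175,180,90,100,6,"pics/t_rest.png")
print(proj(t,[[.4,0,0],[.5,0,0],[.4,.3,0],[0,.5,0]]), -cv2.Rodrigues(s["rvec"])[0].T@s["tvec"], -cv2.Rodrigues(t["rvec"])[0].T@t["tvec"])
E
```

```text
[[267.65282936 275.55796017]
 [267.37074312 228.83434408]
 [129.60676963 276.1636175 ]
 [ 35.17954154 464.64399394]] [0.43322872 0.63655097 0.58631099] [ 0.44812558 -0.05016178  0.90903195]
```

View pics/s_fix.png

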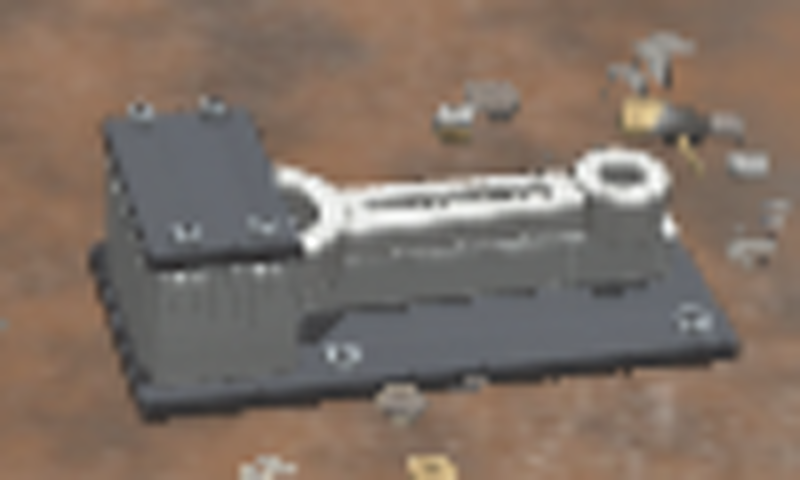

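View pics/t_fix.png

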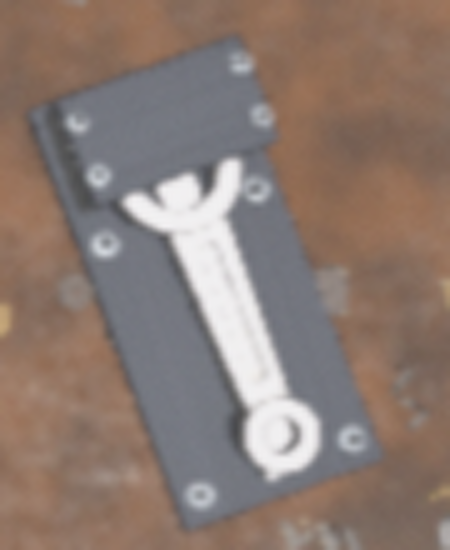

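View pics/s_rest.png

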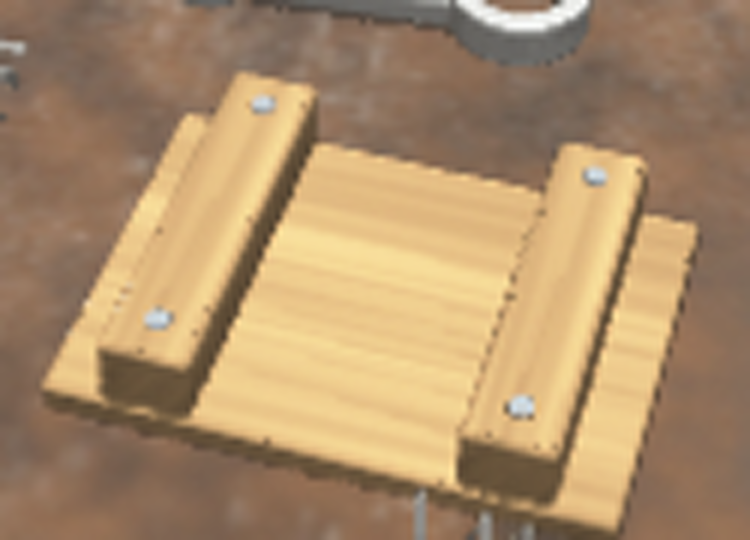

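View pics/t_rest.png

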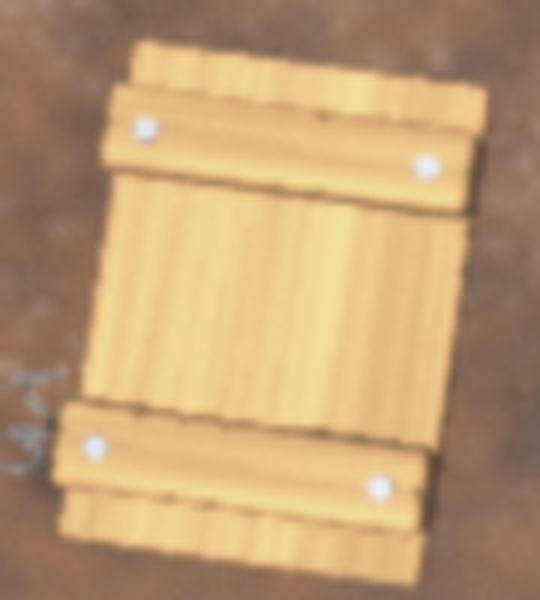

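```bash
cat > m.py <<'E'
from h import *
np.set_printoptions(precision=4,suppress=True)
s=ld("side0");t=ld("top0")
def cv(p,x,y,k): return (np.array(p,float)+.5)/k-.5+[x,y]
S=cv([(188,232),(265,228),(140,108),(212,105),(627,172)],255,145,8)
T=cv([(78,122),(99,175),(241,62),(262,115),(280,432)],335,185,5)
print("lip screws x4, small ring hole top\n",tri(s,S,t,T))
# small ring at z=.044
print("ring @44 side/top",atz(s,S[4:],.044),atz(t,T[4:],.044))
Bs=cv([(150,415),(737,350)],255,145,8); Bt=cv([(190,528),(382,455),(30,108)],335,185,5)
print("base corners side@0",atz(s,Bs,0.0),"top@8",atz(t,Bt,.008))
# shank mid line in top, z of shank top 35+6=41
sh=cv([(203,235),(263,388),(172,240),(236,400),(233,225),(287,388)],335,185,5)
print("shank",atz(t,sh,.041))
Sr=cv([(263,103),(157,318),(595,175),(521,407)],215,225,6);Tr=cv([(427,166),(145,128),(379,487),(95,446)],175,180,6)
P=tri(s,Sr,t,Tr);print("rest\n",P,P.mean(0))
print(atz(s,Sr,.037).mean(0),atz(t,Tr,.037).mean(0))
d=P[0]+P[1]-P[2]-P[3];print("yaw",np.degrees(np.arctan2(d[1],d[0])), np.linalg.norm(d[:2])/2)
Rt=cv([(140,40),(488,88),(417,585),(60,537)],175,180,6);q=atz(t,Rt,.010);print(q,q.mean(0))
E
python3 m.py
```

```text
lip screws x4, small ring hole top
 [[ 0.5345 -0.1706  0.0591  0.0009]
 [ 0.5129 -0.1787  0.0576  0.0014]
 [ 0.5583 -0.2365  0.0601  0.0002]
 [ 0.5369 -0.2446  0.0585  0.0003]
 [ 0.4081 -0.2513  0.0435  0.0032]]
ring @44 side/top [[ 0.4065 -0.2506  0.044 ]] [[ 0.4097 -0.2512  0.044 ]]
base corners side@0 [[ 0.5428 -0.1588  0.    ]
 [ 0.3669 -0.2228  0.    ]] top@8 [[ 0.3684 -0.2207  0.008 ]
 [ 0.3981 -0.302   0.008 ]
 [ 0.5464 -0.1575  0.008 ]]
shank [[ 0.4898 -0.223   0.041 ]
 [ 0.4273 -0.2455  0.041 ]
 [ 0.4879 -0.2103  0.041 ]
 [ 0.4226 -0.2345  0.041 ]
 [ 0.4937 -0.2354  0.041 ]
 [ 0.4273 -0.2553  0.041 ]]
rest
 [[0.5435 0.0431 0.0343 0.0003]
 [0.5582 0.1423 0.0343 0.    ]
 [0.4325 0.0599 0.0343 0.0001]
 [0.4471 0.159  0.0336 0.0004]] [0.4953 0.1011 0.0341 0.0002]
[0.4949 0.1038 0.037 ] [0.4953 0.1006 0.037 ]
yaw -8.56992766911397 0.11229582130527259
[[0.5934 0.1498 0.01  ]
 [0.5742 0.0237 0.01  ]
 [0.3976 0.0495 0.01  ]
 [0.4151 0.1769 0.01  ]] [0.4951 0.1    0.01  ]
```

>>> step_arm --translation '[[10,-31.4,-2],[10,-31.4,-2],[10,-31.4,-2],[10,-31.4,-2],[10,-31.4,-2],[10,-31.4,-2],[10,-31.4,-2],[10,-31.4,-2]]' --rotation '[[0,0,-5.7],[0,0,-5.7],[0,0,-5.7],[0,0,-5.7],[0,0,-5.7],[0,0,-5.7],[0,0,-5.7],[0,0,-5.7]]' --jaw '[91,91,91,91,91,91,91,91]'

```text
clock: 0.77
tool_pos: [0.3132, 0.2727, 0.2759]
eef_rot: [[-0.0, -0.346, 0.938], [-0.0, 0.938, 0.346], [-1.0, -0.0, -0.0]]
force: [0.0, 0.1, -0.1]
gripper_width: 0.0907
```

>>> step_arm --translation '[[10,-31.4,-2],[10,-31.4,-2],[10,-31.4,-2],[10,-31.4,-2],[10,-31.4,-2],[10,-31.4,-2],[10,-31.4,-2],[10,-31.4,-2]]' --rotation '[[0,0,-5.7],[0,0,-5.7],[0,0,-5.7],[0,0,-5.7],[0,0,-5.7],[0,0,-5.7],[0,0,-5.7],[0,0,-5.7]]' --jaw '[91,91,91,91,91,91,91,91]'

```text
clock: 1.43
tool_pos: [0.3932, 0.0215, 0.2601]
eef_rot: [[-0.0, 0.429, 0.903], [0.0, 0.903, -0.429], [-1.0, -0.0, -0.0]]
force: [0.8, -0.1, -0.3]
gripper_width: 0.091
```

>>> step_arm --translation '[[10,-31.4,-8],[10,-31.4,-8],[10,-31.4,-8],[10,-31.4,-8],[10,-31.4,-8],[10,-31.4,-8],[9,-31.4,-8],[0,0,0]]' --rotation '[[0,0,-5.7],[0,0,-5.7],[0,0,-5.7],[0,0,-5.7],[0,0,-5.7],[0,0,-5.7],[0,0,-5.7],[0,0,0]]' --jaw '[91,91,91,91,91,91,91,91]'

```text
clock: 2.1
tool_pos: [0.4635, -0.2011, 0.2026]
eef_rot: [[-0.0, 0.909, 0.416], [-0.002, 0.416, -0.909], [-1.0, -0.001, 0.001]]
force: [0.4, -0.5, -0.2]
gripper_width: 0.0911
```

>>> step_arm --translation '[[4,-13.5,-9],[4,-13.5,-9],[0,0,0],[0,0,0]]' --rotation '[[0,0,-2.3],[0,0,-2.3],[0,0,0],[0,0,0]]' --jaw '[91,91,91,91]'

```text
clock: 2.43
tool_pos: [0.47, -0.2235, 0.1854]
eef_rot: [[-0.002, 0.938, 0.348], [0.001, 0.348, -0.938], [-1.0, -0.001, -0.002]]
force: [1.1, -0.7, 0.2]
gripper_width: 0.0915
```

Run:
```python
from cell import *
import pickle
from h import *
st=read_state();print(st["tool_pos"],st["eef_rot"][:,2])
for n in("side","top"):
    c=camera(n);pickle.dump(c,open(f"{n}1.pkl","wb"))
    f=c["frame"].copy()
    # model check of rod (rod frame) drawn for estimate
    m=np.array([.4677,-.2295,.035]);a=np.radians(20);y=np.array([np.cos(a),np.sin(a),0]);x=np.array([np.sin(a),-np.cos(a),0])
    P=[m+y*q+x*r+[0,0,h] for q,r,h in [(-48,12,6),(-48,-12,6),(26,12,6),(26,-12,6),(-63,0,9),(-78,0,9),(0,0,6)] for q,r,h in [(q/1e3,r/1e3,h/1e3)]]
    g=cv2.resize(f,None,fx=4,fy=4,interpolation=cv2.INTER_CUBIC)
    for p in proj(c,P): cv2.circle(g,tuple(int(v) for v in (p+.5)*4-.5),2,(0,0,255),-1)
    u,v=(235,100) if n=="side" else (300,150)
    cv2.imwrite(f"pics/{n}1.png",g[v*4:v*4+600,u*4:u*4+640])
```

```text
[ 0.46996069 -0.22353446  0.18539316] [ 0.34769114 -0.9376078  -0.001576  ]
```

View pics/side1.png

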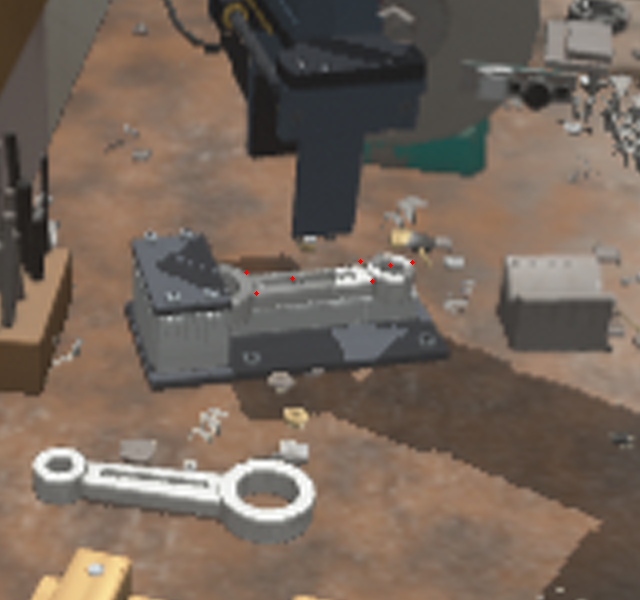

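View pics/top1.png

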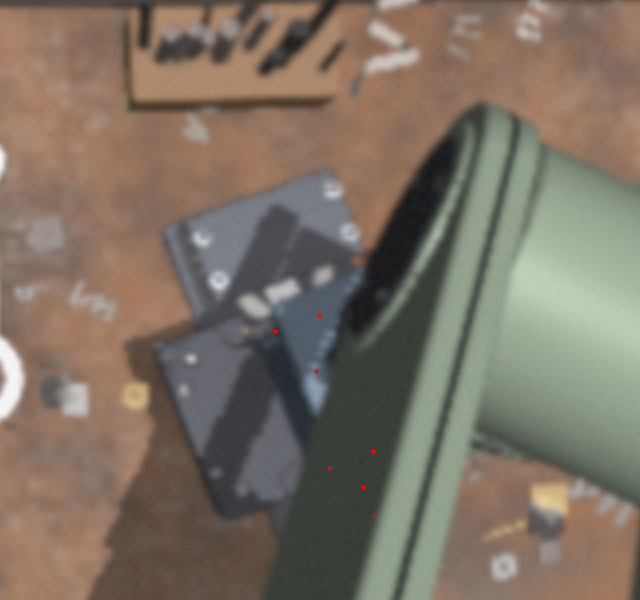

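In the side view the model points sit on the rod: ring at (390,265), shank at (292,278). Next I'll descend onto the shank.

>>> step_arm --translation '[[0.7,-2.4,-15],[0.7,-2.4,-15],[0,0,-15],[0,0,-15],[0,0,-15],[0,0,-10],[0,0,-5],[0,0,0]]' --rotation '[[0,0,-0.3],[0,0,0],[0,0,0],[0,0,0],[0,0,0],[0,0,0],[0,0,0],[0,0,0]]' --jaw '[91,91,91,91,91,91,91,91]'

```text
clock: 3.2
tool_pos: [0.4714, -0.2278, 0.0957]
eef_rot: [[-0.001, 0.939, 0.344], [0.001, 0.344, -0.939], [-1.0, -0.001, -0.001]]
force: [-0.3, 1.0, 0.1]
gripper_width: 0.091
```

>>> step_arm --translation '[[0,0,0],[0,0,0],[0,0,0],[0,0,0],[0,0,0],[0,0,0]]' --rotation '[[0,0,0],[0,0,0],[0,0,0],[0,0,0],[0,0,0],[0,0,0]]' --jaw '[70,60,50,40,34,30]' --force 10

```text
clock: 3.7
tool_pos: [0.4718, -0.2285, 0.0966]
eef_rot: [[0.001, 0.939, 0.343], [-0.0, 0.343, -0.939], [-1.0, 0.0, 0.001]]
force: [-0.1, -0.2, 0.5]
gripper_width: 0.0537
```

>>> step_arm --translation '[[0,0,0],[0,0,0],[0,0,0],[0,0,0],[0,0,0],[0,0,0],[0,0,0],[0,0,0]]' --rotation '[[0,0,0],[0,0,0],[0,0,0],[0,0,0],[0,0,0],[0,0,0],[0,0,0],[0,0,0]]' --jaw '[30,28,26,24,22,20,18,16]' --force 10

```text
clock: 4.37
tool_pos: [0.4718, -0.2285, 0.0963]
eef_rot: [[0.0, 0.939, 0.343], [-0.0, 0.343, -0.939], [-1.0, 0.0, 0.0]]
force: [0.0, -0.8, 0.2]
gripper_width: 0.0227
```

>>> step_arm --translation '[[0,0,0],[0,0,0],[0,0,0],[0,0,0]]' --rotation '[[0,0,0],[0,0,0],[0,0,0],[0,0,0]]' --jaw '[16,16,16,16]' --force 30

```text
clock: 4.7
tool_pos: [0.4717, -0.2285, 0.0963]
eef_rot: [[0.0, 0.939, 0.343], [-0.0, 0.343, -0.939], [-1.0, 0.0, 0.0]]
force: [0.7, -0.3, 0.4]
gripper_width: 0.022
```

Run:
```python
from cell import *
import pickle
from h import *
st=read_state();print(st["tool_pos"],st["force"],st["ft_torque"],st["gripper_width"])
c=camera("side");crop(c["frame"],235,110,140,100,5,"pics/side2.png")
```

```text
[ 0.4717464  -0.22847458  0.09628581] [ 0.73046671 -0.32088641  0.35651486] [-0.09404775  0.11758467 -0.02451058] 0.02197632239146783
```

View pics/side2.png

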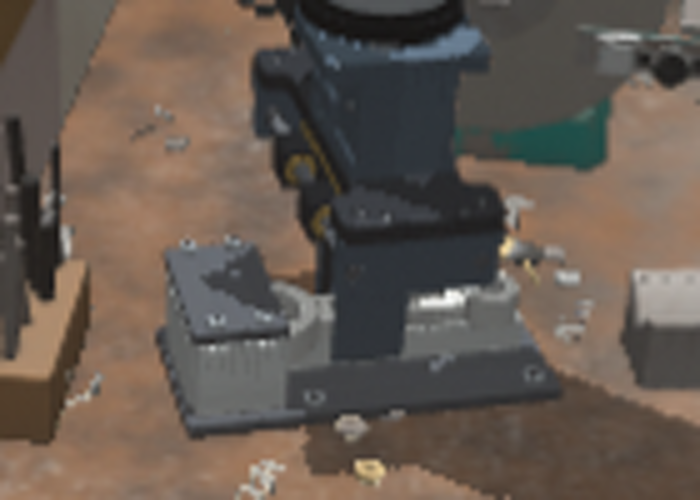

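>>> step_arm --translation '[[-2.7,-1.0,0],[-4.7,-1.7,0],[-4.7,-1.7,0],[-4.7,-1.7,0],[-4.7,-1.7,0],[-4.7,-1.7,0],[-4.7,-1.7,0],[0,0,0]]' --rotation '[[0,0,0],[0,0,0],[0,0,0],[0,0,0],[0,0,0],[0,0,0],[0,0,0],[0,0,0]]' --jaw '[16,16,16,16,16,16,16,16]' --force 35

```text
clock: 5.42
tool_pos: [0.4394, -0.2398, 0.0962]
eef_rot: [[-0.001, 0.94, 0.342], [0.0, 0.342, -0.94], [-1.0, -0.001, -0.001]]
force: [-0.7, 0.1, -0.6]
gripper_width: 0.0218
```

>>> step_arm --translation '[[-4.7,-1.7,0],[-4.7,-1.7,0],[-2.8,-1.0,0],[0,0,0],[0,0,0]]' --rotation '[[0,0,0],[0,0,0],[0,0,0],[0,0,0],[0,0,0]]' --jaw '[16,16,16,16,16]'

```text
clock: 5.83
tool_pos: [0.4284, -0.2441, 0.0963]
eef_rot: [[-0.0, 0.939, 0.343], [0.0, 0.343, -0.939], [-1.0, -0.0, -0.0]]
force: [-0.5, -0.1, -1.2]
gripper_width: 0.0221
```

Run:
```python
from cell import *
import pickle
from h import *
st=read_state();print(st["tool_pos"],st["force"],st["ft_torque"],st["gripper_width"])
for n in("side","top"):
    c=camera(n);pickle.dump(c,open(f"{n}3.pkl","wb"))
    crop(c["frame"],*((235,110) if n=="side" else (320,170)),140,100,5,f"pics/{n}3.png")
```

```text
[ 0.42841858 -0.24409893  0.09626566] [-0.52676448 -0.09788036 -1.17318356] [-0.01940443  0.16149799  0.00344703] 0.022144917757258912
```

View pics/side3.png

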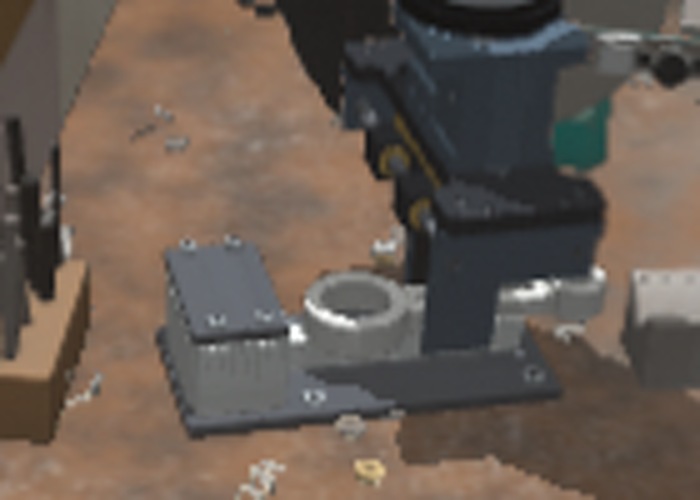

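View pics/top3.png

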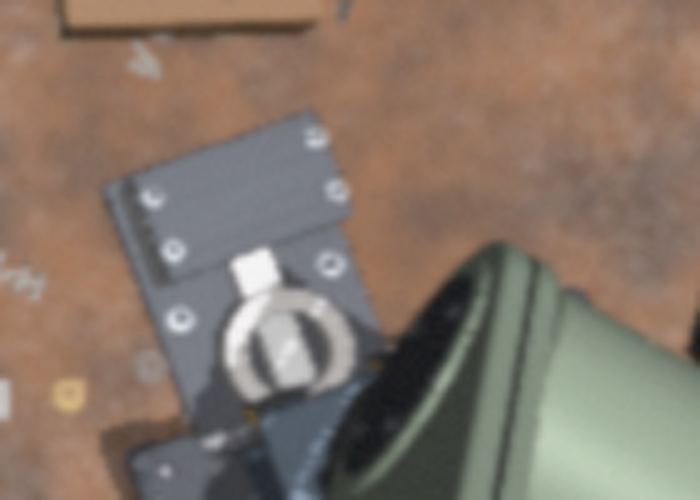

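The big end is fully out from under the lip: the ring is centred at (290,345) in the top crop with a visible gap to the lip edge. I'll lift straight up and measure where the rod sits in the grip.

>>> step_arm --translation '[[0,0,5],[0,0,10],[0,0,15],[0,0,15],[0,0,20],[0,0,20],[0,0,15],[0,0,0]]' --rotation '[[0,0,0],[0,0,0],[0,0,0],[0,0,0],[0,0,0],[0,0,0],[0,0,0],[0,0,0]]' --jaw '[16,16,16,16,16,16,16,16]'

```text
clock: 6.6
tool_pos: [0.4302, -0.2448, 0.1996]
eef_rot: [[0.006, 0.939, 0.343], [-0.004, 0.343, -0.939], [-1.0, 0.005, 0.006]]
force: [0.4, -0.3, -0.5]
gripper_width: 0.022
```

Run:
```python
from cell import *
import pickle
from h import *
np.set_printoptions(precision=4,suppress=True)
s=ld("side3");t=ld("top3")
P=tri(s,[[(358+.5)/5-.5+235,(297+.5)/5-.5+110]],t,[[(290+.5)/5-.5+320,(345+.5)/5-.5+170]]);print(P)
g=np.array([.4284,-.2441]);d=P[0,:2]-g;a=np.radians(20);print("along",d@[np.cos(a),np.sin(a)],"lat",d@[-np.sin(a),np.cos(a)])
st=read_state();print(st["tool_pos"],st["force"],st["ft_torque"],st["gripper_width"])
for n in("side","top"):
    c=camera(n);pickle.dump(c,open(f"{n}4.pkl","wb"))
    crop(c["frame"],*((235,80) if n=="side" else (320,170)),140,110,5,f"pics/{n}4.png")
```

```text
[[ 0.4734 -0.2271  0.0431  0.0039]]
along 0.04810724059698007 lat 0.0005688861727258919
[ 0.4302 -0.2448  0.1996] [ 0.3739 -0.3295 -0.5374] [-0.1075  0.1074 -0.0093] 0.02197450691630221
```

View pics/side4.png

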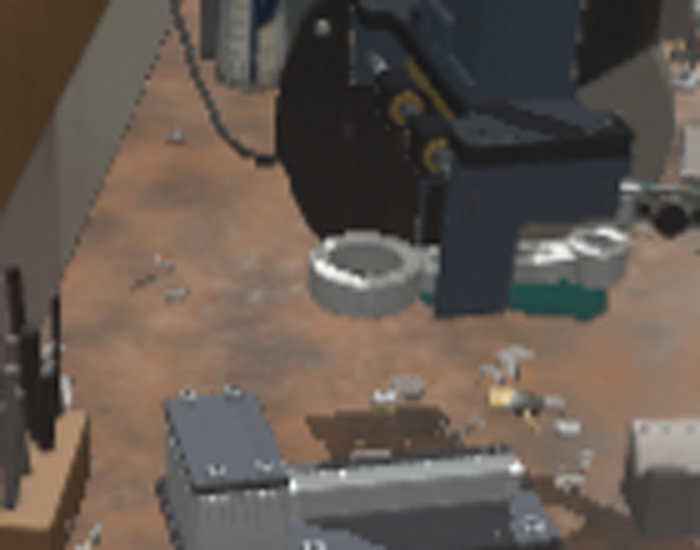

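View pics/top4.png

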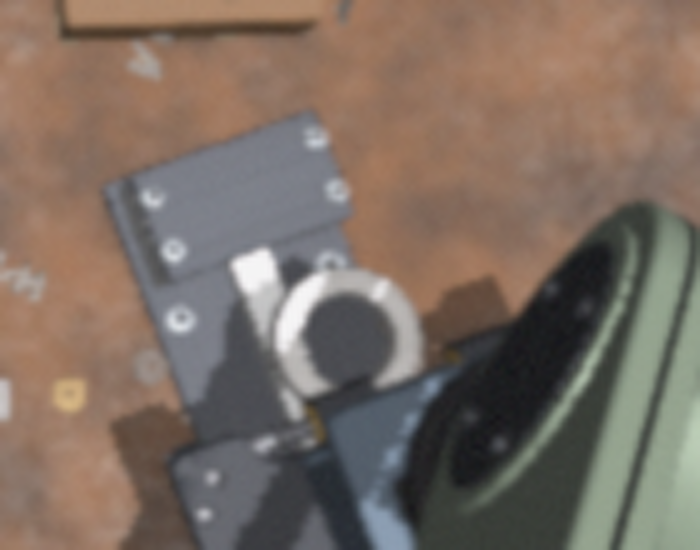

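The rod is level in the grip, with its middle about 4 mm behind the grasp point as planned. Now I'll carry it to the rest.

>>> step_arm --translation '[[3,14,0],[6,28,0],[6,28,0],[6,28,0],[6,28,0],[6,28,0],[6,28,0],[6,28,0]]' --rotation '[[0,0,-1.2],[0,0,-2.4],[0,0,-2.4],[0,0,-2.4],[0,0,-2.4],[0,0,-2.4],[0,0,-2.4],[0,0,-2.4]]' --jaw '[16,16,16,16,16,16,16,16]'

```text
clock: 7.37
tool_pos: [0.4729, -0.0325, 0.1948]
eef_rot: [[-0.003, 0.999, 0.034], [0.0, 0.034, -0.999], [-1.0, -0.003, -0.0]]
force: [0.3, 0.0, -1.2]
gripper_width: 0.0227
```

>>> step_arm --translation '[[6,28,0],[6,28,0],[6,28,0],[6,28,0],[2,22,0],[0,0,0],[0,0,0],[0,0,0]]' --rotation '[[0,0,-2.4],[0,0,-2.4],[0,0,-2.4],[0,0,-2.4],[0,0,-1],[0,0,0],[0,0,0],[0,0,0]]' --jaw '[16,16,16,16,16,16,16,16]'

```text
clock: 8.03
tool_pos: [0.4988, 0.0996, 0.1951]
eef_rot: [[-0.003, 0.989, -0.148], [-0.001, -0.148, -0.989], [-1.0, -0.003, 0.001]]
force: [-0.3, -0.7, -1.1]
gripper_width: 0.0223
```

Run:
```python
from cell import *
from h import *
st=read_state();R=st["eef_rot"];print(st["tool_pos"],st["force"],st["gripper_width"],np.degrees(np.arctan2(R[1,1],R[0,1])))
```

```text
[0.49884959 0.09957637 0.19511654] [-0.34993178 -0.65323438 -1.09257832] 0.022318142007796807 -8.499450160272545
```

>>> step_arm --translation '[[0.5,0.5,-10],[0,0,-15],[0,0,-15],[0,0,-15],[0,0,-15],[0,0,-8],[0,0,-4],[0,0,0]]' --rotation '[[0,0,0],[0,0,0],[0,0,0],[0,0,0],[0,0,0],[0,0,0],[0,0,0],[0,0,0]]' --jaw '[16,16,16,16,16,16,16,16]'

```text
clock: 8.7
tool_pos: [0.4996, 0.0998, 0.1133]
eef_rot: [[-0.002, 0.989, -0.149], [-0.0, -0.149, -0.989], [-1.0, -0.002, 0.001]]
force: [-0.0, 0.7, -1.3]
gripper_width: 0.0222
```

Run:
```python
from cell import *
from h import *
st=read_state();R=st["eef_rot"];print(st["tool_pos"],st["force"],st["gripper_width"],np.degrees(np.arctan2(R[1,1],R[0,1])))
for n in("side","top"):
    c=camera(n)
    crop(c["frame"],*((205,185) if n=="side" else (165,160)),150,120,5,f"pics/{n}5.png")
```

```text
[0.49962221 0.09979166 0.11329331] [-0.01141001  0.66258246 -1.30724464] 0.02221457515930783 -8.589673941489801
```

View pics/side5.png

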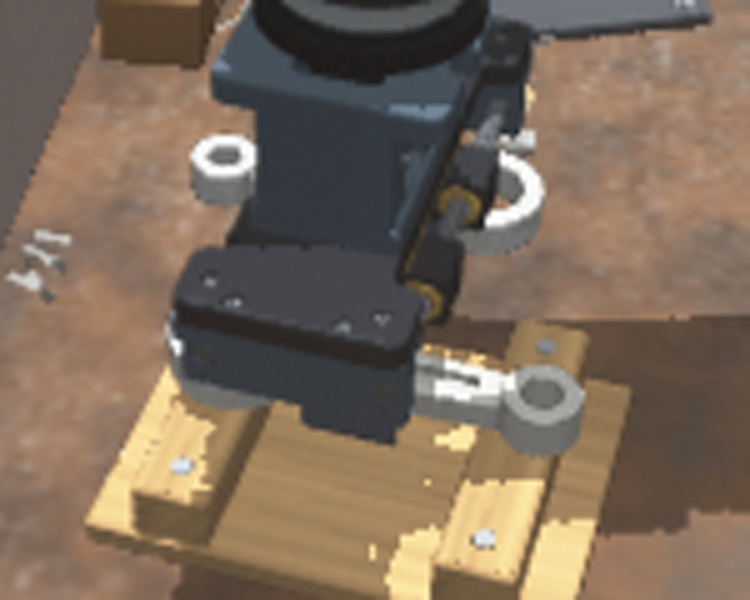

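View pics/top5.png

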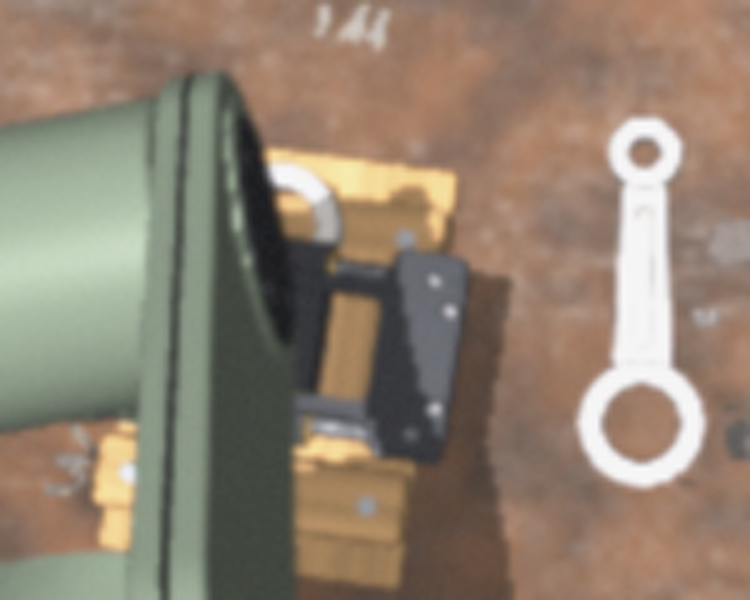

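Both ends hang over the bars: the small ring is above the right bar at (540,400) in the side crop, and the big end is over the left bar. I'll lower the rod gently onto them.

>>> step_arm --translation '[[0,0,-2],[0,0,-2],[0,0,-1.5],[0,0,-1],[0,0,0],[0,0,0]]' --rotation '[[0,0,0],[0,0,0],[0,0,0],[0,0,0],[0,0,0],[0,0,0]]' --jaw '[16,16,16,16,16,16]'

```text
clock: 9.3
tool_pos: [0.5001, 0.1005, 0.1078]
eef_rot: [[0.0, 0.989, -0.148], [-0.0, -0.148, -0.989], [-1.0, 0.0, 0.0]]
force: [0.1, 0.1, -1.5]
gripper_width: 0.022
```

>>> step_arm --translation '[[0,0,-0.5],[0,0,-0.5],[0,0,0]]' --rotation '[[0,0,0],[0,0,0],[0,0,0]]' --jaw '[16,16,16]'

```text
clock: 9.55
tool_pos: [0.5001, 0.1005, 0.1067]
eef_rot: [[-0.0, 0.989, -0.148], [-0.0, -0.148, -0.989], [-1.0, -0.0, 0.0]]
force: [0.6, 0.1, -1.5]
gripper_width: 0.0224
```

>>> step_arm --translation '[[0,0,-0.5],[0,0,-0.5],[0,0,0]]' --rotation '[[0,0,0],[0,0,0],[0,0,0]]' --jaw '[16,16,16]'

```text
clock: 9.8
tool_pos: [0.5001, 0.1004, 0.1057]
eef_rot: [[-0.0, 0.989, -0.149], [-0.0, -0.149, -0.989], [-1.0, -0.0, 0.0]]
force: [0.2, 0.1, -0.8]
gripper_width: 0.0224
```

>>> step_arm --translation '[[0,0,-0.5],[0,0,0],[0,0,0]]' --rotation '[[0,0,0],[0,0,0],[0,0,0]]' --jaw '[16,16,16]'

```text
clock: 10.05
tool_pos: [0.5001, 0.1004, 0.1053]
eef_rot: [[0.0, 0.989, -0.148], [-0.0, -0.148, -0.989], [-1.0, 0.0, 0.0]]
force: [0.5, 0.1, -0.7]
gripper_width: 0.0219
```

>>> step_arm --translation '[[0,0,-0.4],[0,0,0],[0,0,0]]' --rotation '[[0,0,0],[0,0,0],[0,0,0]]' --jaw '[16,16,16]'

```text
clock: 10.3
tool_pos: [0.5001, 0.1004, 0.1052]
eef_rot: [[0.0, 0.989, -0.148], [-0.0, -0.148, -0.989], [-1.0, 0.0, 0.0]]
force: [-1.5, 0.2, 4.3]
gripper_width: 0.022
```

>>> step_arm --translation '[[0,0,-0.4],[0,0,0],[0,0,0]]' --rotation '[[0,0,0],[0,0,0],[0,0,0]]' --jaw '[16,16,16]'

```text
clock: 10.55
tool_pos: [0.5001, 0.1004, 0.1052]
eef_rot: [[0.0, 0.989, -0.148], [-0.0, -0.148, -0.989], [-1.0, 0.0, -0.0]]
force: [-2.3, -0.8, 8.2]
gripper_width: 0.0222
```

Contact: 8 N upward, at the expected height. I'll ease off and release.

>>> step_arm --translation '[[0,0,0.5],[0,0,0],[0,0,0],[0,0,0],[0,0,0],[0,0,0],[0,0,0],[0,0,0]]' --rotation '[[0,0,0],[0,0,0],[0,0,0],[0,0,0],[0,0,0],[0,0,0],[0,0,0],[0,0,0]]' --jaw '[16,22,23,24,27,32,40,50]'

```text
clock: 11.22
tool_pos: [0.5001, 0.1005, 0.1048]
eef_rot: [[-0.0, 0.989, -0.148], [-0.0, -0.148, -0.989], [-1.0, -0.0, 0.0]]
force: [0.1, -0.2, 0.8]
gripper_width: 0.0425
```

>>> step_arm --translation '[[0,0,0],[0,0,0],[0,0,0],[0,0,5],[0,0,12],[0,0,20],[0,0,25],[0,0,25]]' --rotation '[[0,0,0],[0,0,0],[0,0,0],[0,0,0],[0,0,0],[0,0,0],[0,0,0],[0,0,0]]' --jaw '[60,70,70,70,70,70,70,70]'

```text
clock: 11.88
tool_pos: [0.4997, 0.1004, 0.193]
eef_rot: [[-0.001, 0.989, -0.148], [-0.0, -0.148, -0.989], [-1.0, -0.001, 0.0]]
force: [0.4, 0.0, 1.2]
gripper_width: 0.0698
```

>>> step_arm --translation '[[0,0,30],[-20,-30,10],[-20,-35,0],[-20,-35,0],[-20,-35,0],[-20,-35,0],[-20,-35,0],[0,0,0]]' --rotation '[[0,0,0],[0,0,0],[0,0,0],[0,0,0],[0,0,0],[0,0,0],[0,0,0],[0,0,0]]' --jaw '[70,70,70,70,70,70,70,70]'

```text
clock: 12.55
tool_pos: [0.3766, -0.1088, 0.2323]
eef_rot: [[-0.002, 0.988, -0.155], [-0.002, -0.155, -0.988], [-1.0, -0.001, 0.003]]
force: [0.9, 0.1, 0.0]
gripper_width: 0.0701
```

Run:
```python
from cell import *
from h import *
import pickle
st=read_state();print(st["tool_pos"],st["force"],st["gripper_width"])
for n in("side","top"):
    c=camera(n);pickle.dump(c,open(f"{n}6.pkl","wb"))
    crop(c["frame"],*((205,185) if n=="side" else (165,160)),150,120,5,f"pics/{n}6.png")
```

```text
[ 0.37659421 -0.10878776  0.2322929 ] [0.93211731 0.12341239 0.04321627] 0.07007103197457706
```

View pics/side6.png

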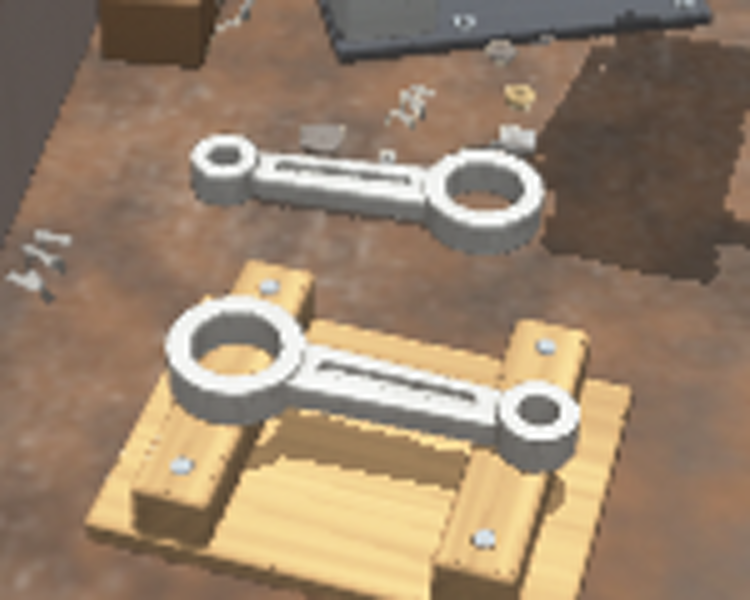

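View pics/top6.png

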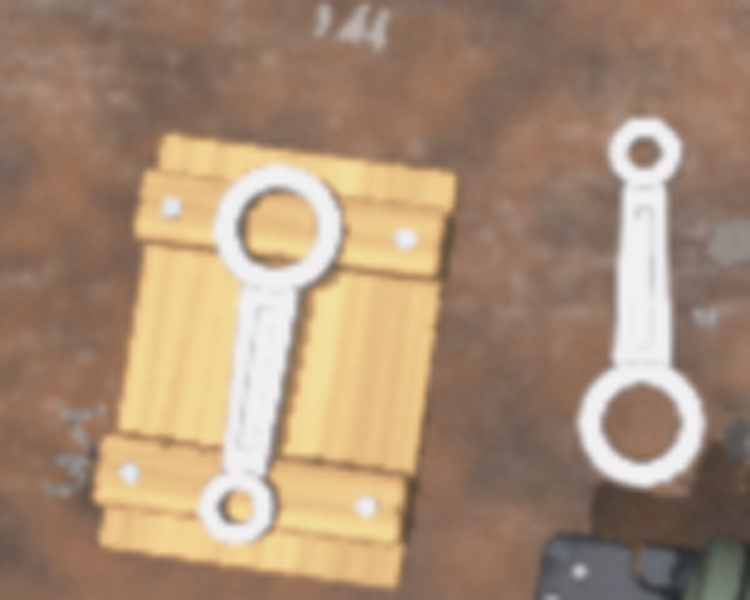

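Run:
```python
from cell import *
from h import *
np.set_printoptions(precision=4,suppress=True)
s=ld("side6");t=ld("top6")
f=lambda p,x,y:(np.array(p,float)+.5)/5-.5+[x,y]
P=tri(s,f([(236,345),(539,410)],205,185),t,f([(279,230),(238,507)],165,160));print(P)
d=P[0]-P[1];L=np.linalg.norm(d[:2]);m=P[1]+d*63/115;print("len",L,"mid",m,"yaw",np.degrees(np.arctan2(d[1],d[0])))
a=ld("top0")["frame"][180:260,275:310].astype(int);b=t["frame"][180:260,275:310].astype(int);print("spare diff",abs(a-b).mean())
finish_job()
```

```text
[[0.5464 0.0939 0.0497 0.0008]
 [0.4326 0.1101 0.0503 0.0001]]
len 0.11492716901024522 mid [0.4949 0.1012 0.05   0.0005] yaw -8.108167010815166
spare diff 2.5727380952380954
the job is handed in; nothing more can be done
```

The connecting rod is out of the fixture and lying flat across both bars of the wooden rest, and I have handed the job in.

**What I did:** I gripped the rod across the shank and slid it about 46 mm along its bed without lifting. Both camera views showed the big end clear of the lip before I lifted. I carried it to the rest and lowered it until it touched at the expected height, with about 8 N on the wrist. I then let go and backed the gripper away. It took about 12.6 s of the 40 s allowed.

**Last checks:**
- **Position:** the rod's middle measures (0.4949, 0.1012) m, against a rest centre of about (0.495, 0.1005), so it is within 1 mm.
- **Angle:** the rod lies at −8.1° and the rest at about −8.6°.
- **Size:** the rings measure 114.9 mm apart; 115 mm is expected.
- **Height:** both ring tops are level, at about 50 mm. That is about 3 mm below the nominal 53 mm. I put this down to calibration and pixel error, since the contact height matched.
- **Spare rod:** the top view shows almost no change there since the start (mean difference 2.6 grey levels), so it does not appear to have moved.

No check failed.

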